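Put a pile of ceramic tiles away in its snug hopper bin

TASK

Four ceramic tiles stand on edge as one pile in the wooden stand: lift the whole pile out in one go and put it away, still on edge, in the small blue hopper bin. Tilt it so that one end goes down first, on the bin's floor at the tall back wall, then lower the other end over the low front lip until the pile stands level on the floor, and only then let go - the tiles chip if they are dropped. Leave the two jars and the carton where they are.

Things in the scene. Friction and masses are not known exactly. Their poses are not given: they have to be found in the camera images.
- tile1_mid (a point): centre of the first tile of a neat pile of four equal, loose, off-white ceramic tiles that stand on edge side by side, faces touching. Each is 90 mm long (its x, level), 6 mm thick (its y) and 60 mm high (its z, up), about 120 g; the pile is 24 mm thick. Tile 1 is the outer one on the -y side
- tile2_mid (a point): centre of the second tile, next to tile 1 on its +y side, axes as for tile1_mid. The pile is lifted by pinching it from above through its 24 mm thickness, half-way along and near the top; a firm grip (70 N) holds all four and does no harm
- tile3_mid (a point): centre of the third tile, axes as for tile1_mid
- tile4_mid (a point): centre of the fourth tile, the outer one on the +y side, axes as for tile1_mid
- pile_end_a (a point): lower corner of tile 1 at one end of its length (45 mm along its +x from its centre and 30 mm down), axes as for tile1_mid. Either end of the pile may go to the back of the bin
- pile_end_b (a point): lower corner of tile 1 at its other end (along -x), axes as for tile1_mid
- stand: light wooden stand screwed to the bench: a board 120 x 60 x 8 mm with two rails along its x, 28 mm apart, rising 14 mm above the board. The pile stands on the board between the rails, long way along them. Origin under its centre, z up
- tile_bin: small narrow blue plastic hopper bin screwed to the bench, open on top, about 108 x 42 mm outside; origin at the centre of its underside, z up, x towards its tall back wall, y across. Walls 3.5 mm thick, leaning outward 4 degrees. Above the floor the back wall (+x) is 34 mm high, the front lip (-x) 12 mm, the sides 28 mm over the rear 24 mm of their length and 13 mm over the rest
- bin_floor (a point): centre of the bin's floor, on its upper face, 4 mm above the bench; axes as the bin's. The floor is 95 mm long (x) by 29 mm wide (y); the pile goes in lengthwise, on edge
- bin_back (a point): middle of the line where the bin's floor meets the back wall (47.5 mm from bin_floor along the bin's x); axes as the bin's
- jar_large: loose grey jar with a black lid, 76 mm across, 95 mm high; origin under its centre. Not to be disturbed
- jar_small: loose white jar with a black lid, 52 mm across, 70 mm high; origin under its centre. Not to be disturbed
- carton: loose closed cardboard carton 70 x 55 x 40 mm high; origin under its centre. Not to be disturbed
- tile1: the first tile itself; origin in the middle of its lower edge (30 mm below tile1_mid)
- tile2: the second tile itself; origin in the middle of its lower edge (30 mm below tile2_mid)
- tile3: the third tile itself; origin in the middle of its lower edge (30 mm below tile3_mid)
- tile4: the fourth tile itself; origin in the middle of its lower edge (30 mm below tile4_mid)
Things that resemble listed ones, but are neither listed nor needed, are in the scene too. What is shaped like the tile1 but black is not meant.

How it is judged:
On the way, in this order (a step that is already met when the one before it is completed fails the run):
1. the whole pile, held and tilted, is in the bin: one end within 8 mm of the floor and 24 mm of the foot of the back wall, the other end more than 12 mm above the floor (((x of pile_end_a in the frame of bin_back above -0.024 m and z of pile_end_a in the frame of bin_back below 0.008 m and z of pile_end_b in the frame of bin_back above 0.012 m) or (x of pile_end_b in the frame of bin_back above -0.024 m and z of pile_end_b in the frame of bin_back below 0.008 m and z of pile_end_a in the frame of bin_back above 0.012 m)) and y of tile1_mid in the frame of bin_floor between -0.02 and 0.02 m and y of tile2_mid in the frame of bin_floor between -0.02 and 0.02 m and y of tile3_mid in the frame of bin_floor between -0.02 and 0.02 m and y of tile4_mid in the frame of bin_floor between -0.02 and 0.02 m and z of each of tile1_mid, tile2_mid, tile3_mid, tile4_mid in the frame of bin_floor above 0.032 m and distance between tile2_mid and tile1_mid below 0.012 m and distance between tile3_mid and tile1_mid below 0.018 m and distance between tile4_mid and tile1_mid below 0.024 m and (contact force between the fingers and tile1 above 0.5 N or contact force between the fingers and tile4 above 0.5 N)), for 0.1 s.
2. the pile, still held, has been lowered until it stands level in the bin, both ends of tile 1 within 4 mm of the floor (z of each of pile_end_a, pile_end_b in the frame of bin_floor below 0.004 m and z of each of tile1_mid, tile2_mid, tile3_mid, tile4_mid in the frame of bin_floor below 0.035 m and x of tile1_mid in the frame of bin_floor between -0.008 and 0.008 m and (contact force between the fingers and tile1 above 0.5 N or contact force between the fingers and tile4 above 0.5 N)), for 0.1 s.
At the end, for the whole second after the job is handed in: All four tiles stand on edge on the floor of the bin, at rest: both lower corners of tile 1 within 3 mm of the floor, each tile's centre 26 to 33 mm above it, within 8 mm of the bin's middle lengthwise and 20 mm crosswise, and leaning less than 0.3 rad (x of tile1_mid in the frame of bin_floor between -0.008 and 0.008 m and y of tile1_mid in the frame of bin_floor between -0.02 and 0.02 m and z of tile1_mid in the frame of bin_floor between 0.026 and 0.033 m and angle between each of tile1_mid, tile2_mid, tile3_mid, tile4_mid's own z axis and vertical below 0.3 rad and linear speed of each of tile1, tile2, tile3, tile4 below 0.02 m/s and x of tile2_mid in the frame of bin_floor between -0.008 and 0.008 m and y of tile2_mid in the frame of bin_floor between -0.02 and 0.02 m and z of tile2_mid in the frame of bin_floor between 0.026 and 0.033 m and x of tile3_mid in the frame of bin_floor between -0.008 and 0.008 m and y of tile3_mid in the frame of bin_floor between -0.02 and 0.02 m and z of tile3_mid in the frame of bin_floor between 0.026 and 0.033 m and x of tile4_mid in the frame of bin_floor between -0.008 and 0.008 m and y of tile4_mid in the frame of bin_floor between -0.02 and 0.02 m and z of tile4_mid in the frame of bin_floor between 0.026 and 0.033 m and z of each of pile_end_a, pile_end_b in the frame of bin_floor below 0.003 m); the robot touches nothing.
It fails at once if the large jar is moved by more than 20 mm (distance of jar_large from where it was at the start of the episode above 0.02 m).
It fails at once if the small jar is moved by more than 20 mm (distance of jar_small from where it was at the start of the episode above 0.02 m).
It fails at once if the carton is moved by more than 20 mm (distance of carton from where it was at the start of the episode above 0.02 m).
It also fails if it takes over 45 s, if anything falls off the work surface, if the arm or the gripper's body presses on something with over 40 N, if the wrist force passes 120 N, or if a joint passes its speed limit or range.

ROBOT

A 6-joint arm with a two-finger parallel gripper is mounted at the origin on the work surface. World frame = base frame: x ahead of the robot, y to its left, z up, the work surface at z = 0. Lengths are in m, angles in rad, forces in N, time in s.
With the tool pointing down it reaches from about 0.35 to 0.975 m from the base axis. Payload 7.1 kg.
Tool frame: the origin (TCP) lies midway between the tips of the shut fingers; the grasp point (between the pads) lies 19 mm behind it; z points along the fingers, x is the direction in which the jaws open and shut, and the axes are right-handed (so a half turn about z gives the same grasp; the last joint's range is limited). The gripper opens to 88 mm and grips with 3 to 60 N. Pads are 20 mm wide; open, the fingers measure 115 mm over their backs; the gripper's body (75 mm by 178 mm) begins 61 mm behind the grasp point.
Start: joints at [-0.019, 0.423, 1.63, -0, 1.089, -0.019], TCP at [0.625, 0, 0.223] pointing down, gripper open.
Joint ranges: [-3, 3], [-0.9, 2.11], [0.09, 2.58], [-1.31, 4.45], [0.11, 2.69], [-2.54, 2.54]. Speed limits (rad/s): [2.39, 2.39, 3.01, 3.14, 3.14, 3.14].

INTERFACE

Orientations are given as a unit quaternion [w, x, y, z].
In Python, from station import move_pose, movel, movej, command_gripper, wait, inverse_kinematics, read_camera, camera_info, MotionError, job_done, get_time, get_joint_pos, get_qvel, get_effort, get_tcp_pos, get_ee_rot, get_ft_force, get_ft_torque, get_grip_width gives the robot as it stands. Calls block until the motion is done:
- move_pose(position, orientation): joint-space move of the TCP to a pose.
- movel(position, frame=None, v=0.15, until_force=None): straight line of the TCP; frame=None keeps the orientation; v is the mean speed in m/s. With until_force (N) it stops when the force on the tool has changed by that much, and returns True; else False.
- movej(angles): joint-space move.
- command_gripper(opening): opening from 0.0 (shut) to 1.0 (fully open); the grip force is fixed at half the most; returns when the fingers have stopped.
- wait(seconds).
- inverse_kinematics(position, orientation): joint angles nearest the present ones, or None.
- read_camera(name): name is "scene" or "side" or "wrist"; returns the picture (420x560x3 uint8, red, green, blue); there is no depth.
- camera_info(name): a dict with "intrinsics" (3x3 intrinsics, pixels), "dist" ([k1, k2, p1, p2, k3] as OpenCV has them; the pictures are not rectified), "T" (4x4, takes a point from camera to world coordinates); the wrist camera has in their place "tool_from_camera" (4x4, takes a point from camera to tool coordinates, whose origin is the TCP and whose axes are the tool frame's). Camera axes: x right, y up, looking along -z (the intrinsics and any distortion apply to the point x, -y, -z); pixel columns grow to the right and rows downward; lengths in m; the calibration is good to about 2 mm. A picture is of the moment at which its call begins: read the wrist's pose just before it. camera_info takes no time and is no camera call.
A pose or a line that the arm cannot do raises MotionError and nothing moves.
- job_done(): hands the job in, once; it reports no verdict.
Readings, each from a call of its own:
- get_time(): time.
- get_joint_pos(): joint angles.
- get_qvel(): joint speeds.
- get_effort(): joint torques, N m.
- get_tcp_pos(): TCP position.
- get_ee_rot(): TCP orientation.
- get_ft_force(): force on the tool from outside, world axes, zero at the start.
- get_ft_torque(): the same for the moment, N m.
- get_grip_width(): opening from 0.0 (shut) to 1.0 (fully open).
Only numpy, scipy, OpenCV 4.12 (cv2) and the standard library are available. Lean on these libraries where they do the work, as an engineer would, in place of code of your own. Each camera call takes 0.05 s, during which the arm holds its last target.

## Working session

There is one attempt and no reset: what is moved stays moved. The work goes in short steps, each a Python script; the robot and the scene stay as the last script left them, time stands still between calls to the robot, and variables do not carry over. Pictures are saved under pics/ and viewed, and the job is handed in when it is done.

```bash
mkdir -p pics; ls; python3 - <<'E'
from station import *
import cv2
for n in ("scene","side","wrist"):
    im=read_camera(n); cv2.imwrite(f"pics/{n}0.png",im[:,:,::-1])
    i=camera_info(n); print(n,{k:v for k,v in i.items()})
print(get_time(),get_tcp_pos(),get_ee_rot(),get_grip_width())
E
```

```text
pics
scene {'intrinsics': array([[450.16564086,   0.        , 281.39674313],
       [  0.        , 450.16564086, 212.11566732],
       [  0.        ,   0.        ,   1.        ]]), 'dist': array([0.01310223, 0.        , 0.        , 0.        , 0.        ]), 'T': array([[-0.83039975, -0.42068817,  0.36531866,  0.91815094],
       [ 0.55711399, -0.6177947 ,  0.55493578,  0.49852177],
       [-0.00776298,  0.66434267,  0.74738782,  0.78046884],
       [ 0.        ,  0.        ,  0.        ,  1.        ]])}
side {'intrinsics': array([[539.43761756,   0.        , 282.20108145],
       [  0.        , 539.43761756, 205.37371165],
       [  0.        ,   0.        ,   1.        ]]), 'dist': array([-0.01310473,  0.        ,  0.        ,  0.        ,  0.        ]), 'T': array([[ 0.89343476,  0.23422272, -0.38329367,  0.20867172],
       [-0.44884971,  0.49885994, -0.74139915, -0.78066521],
       [ 0.01755734,  0.83443303,  0.55082962,  0.61457245],
       [ 0.        ,  0.        ,  0.        ,  1.        ]])}
wrist {'intrinsics': array([[346.65103795,   0.        , 278.98681558],
       [  0.        , 346.65103795, 212.65091974],
       [  0.        ,   0.        ,   1.        ]]), 'dist': array([-0.00876281,  0.        ,  0.        ,  0.        ,  0.        ]), 'tool_from_camera': array([[ 9.99998328e-01, -1.18276390e-03,  1.39496139e-03,
         3.44994449e-04],
       [-7.45388930e-04, -9.60087486e-01, -2.79698879e-01,
        -7.68895654e-02],
       [ 1.67010271e-03,  2.79697372e-01, -9.60086762e-01,
        -1.62271117e-01],
       [ 0.00000000e+00,  0.00000000e+00,  0.00000000e+00,
         1.00000000e+00]])}
0.15 [6.24583350e-01 2.56620857e-05 2.22085128e-01] [ 5.17780438e-06  9.99999831e-01  1.60947172e-05 -5.81946374e-04] 1.0012763970715937
```

View pics/scene0.png

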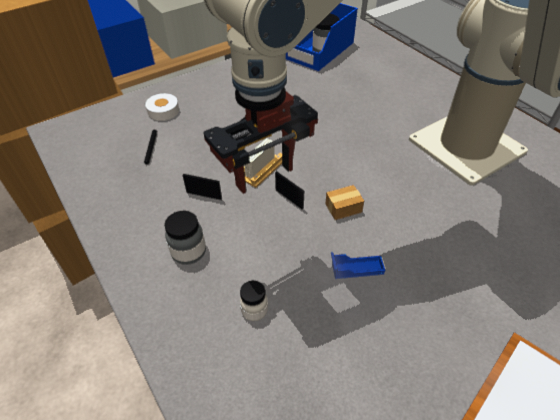

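View pics/side0.png

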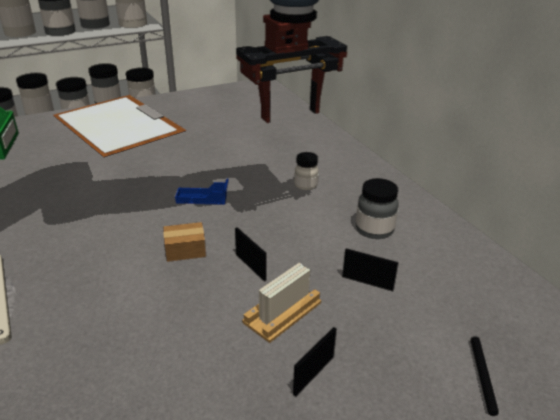

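View pics/wrist0.png

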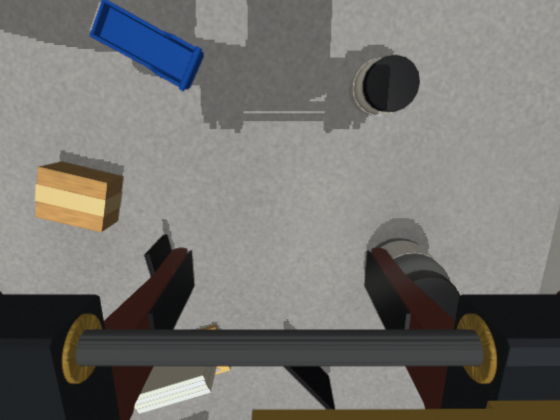

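The thing wanted is the off-white pile in the wooden stand: side (285,293), scene (262,160). It could be confused with the black tiles at side (250,253), (370,268) and (315,360), which are decoys. The bin is the small blue one at side (203,193), not the large blue one at scene (320,35). I'll check both in close crops.

```bash
cat > h.py <<'E'
import numpy as np, cv2
from scipy.spatial.transform import Rotation as R
from station import *
def q2R(q): return R.from_quat([q[1],q[2],q[3],q[0]]).as_matrix()
def R2q(M):
    x=R.from_matrix(M).as_quat(); return [x[3],x[0],x[1],x[2]]
def pose_w():
    T=np.eye(4);T[:3,:3]=q2R(get_ee_rot());T[:3,3]=get_tcp_pos();return T
def ray(i,T,uv):
    p=cv2.undistortPoints(np.array([[uv]],float),i["intrinsics"],i["dist"])[0,0]
    d=T[:3,:3]@np.array([p[0],-p[1],-1]);return T[:3,3],d
def onz(i,T,uv,z):
    o,d=ray(i,T,uv);return o+d*(z-o[2])/d[2]
def proj(i,T,P):
    P=np.atleast_2d(P);c=(P-T[:3,3])@T[:3,:3]; c=c*[1,-1,-1]
    return cv2.projectPoints(c,np.zeros(3),np.zeros(3),i["intrinsics"],i["dist"])[0][:,0]
def crop(im,x,y,w,h,s,name):
    c=im[y:y+h,x:x+w];cv2.imwrite(name,cv2.resize(c,None,fx=s,fy=s,interpolation=cv2.INTER_CUBIC))
E
python3 - <<'E'
import cv2
from h import *
s=cv2.imread("pics/side0.png")
a=cv2.resize(s[225:345,230:350],None,fx=5,fy=5,interpolation=cv2.INTER_CUBIC)
cv2.imwrite("pics/c1.png",a)
crop(s,160,165,80,60,8,"pics/c2.png")
i=camera_info("side")
for n,uv,z in [("pile top L",(262,288),.068),("pile top R",(309,270),.068),("bin L",(177,199),0.01),("bin R",(227,197),0.01),("carton",(185,258),0),("sj",(306,189),0),("lj",(376,232),0),("blk1",(250,272),0),("blk2",(370,284),0),("blk3",(315,375),0)]:
    print(n,onz(i,i["T"],uv,z).round(3))
E
```

```text
pile top L [ 0.461 -0.232  0.068]
pile top R [ 0.545 -0.226  0.068]
bin L [0.444 0.147 0.01 ]
bin R [0.54 0.11 0.01]
carton [ 0.401 -0.032  0.   ]
sj [0.712 0.082 0.   ]
lj [ 0.759 -0.114  0.   ]
blk1 [ 0.491 -0.118  0.   ]
blk2 [ 0.663 -0.234  0.   ]
blk3 [ 0.484 -0.359  0.   ]
```

View pics/c1.png

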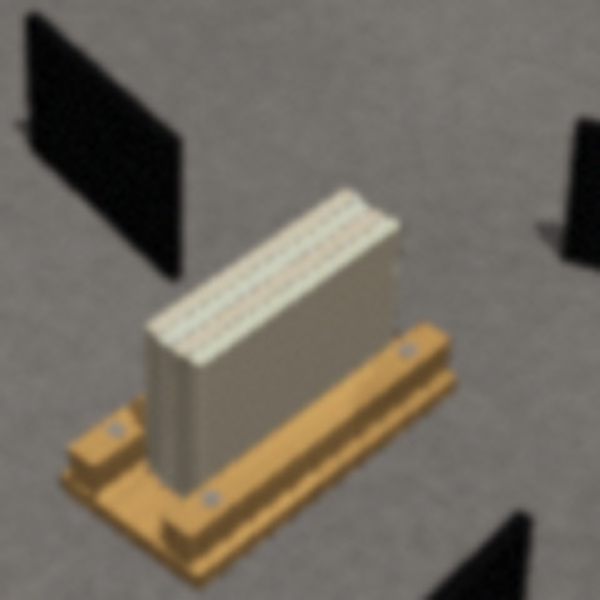

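View pics/c2.png

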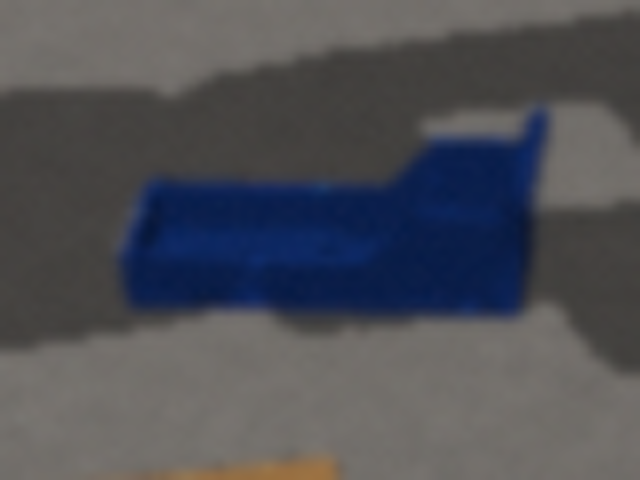

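The crops confirm it: a pile of four off-white tiles in the stand (three black decoys around it), and the small blue bin with its tall wall at the right (+x). Next I'll check reachability of both grasp choices, then look closely with the wrist camera.

```bash
cat >> h.py <<'E'
def toolR(yaw,tilt=0,s=1):
    # frame whose x is 'yaw' direction; tilt: +x end down. s=+1: tool x=+y_obj ; -1: tool x=-y_obj
    O=R.from_euler("z",yaw).as_matrix()@R.from_euler("y",tilt).as_matrix()
    B=np.array([[0,1,0],[1,0,0],[0,0,-1.]]) if s>0 else np.array([[0,-1,0],[-1,0,0],[0,0,-1.]])
    return O@B
E
python3 - <<'E'
from h import *
for s in (1,-1):
  for p,yaw,t in [((.503,-.229,.034),.05,0),((.503,-.229,.2),.05,0),((.49,.13,.15),-.37,0),((.49,.13,.15),-.37,.2),((.49,.13,.04),-.37,.2),((.49,.13,.03),-.37,0),((.58,-.229,.12),.05,0)]:
    q=inverse_kinematics(p,R2q(toolR(yaw,t,s))); print(s,p,None if q is None else np.round(q,2))
print(get_time())
E
```

```text
1 (0.503, -0.229, 0.034) [-0.45  0.6   1.89 -0.    0.65 -2.07]
1 (0.503, -0.229, 0.2) [-0.45  0.35  1.81 -0.    0.99 -2.07]
1 (0.49, 0.13, 0.15) [ 0.24  0.36  1.94 -0.    0.84 -0.96]
1 (0.49, 0.13, 0.15) [ 0.17  0.43  1.84  0.12  1.05 -1.1 ]
1 (0.49, 0.13, 0.04) [ 0.17  0.61  1.87  0.14  0.84 -1.13]
1 (0.49, 0.13, 0.03) [ 0.24  0.57  1.99 -0.    0.59 -0.96]
1 (0.58, -0.229, 0.12) [-0.4   0.55  1.7  -0.    0.9  -2.02]
-1 (0.503, -0.229, 0.034) [-0.45  0.6   1.89 -0.    0.65  1.07]
-1 (0.503, -0.229, 0.2) [-0.45  0.35  1.81 -0.    0.99  1.07]
-1 (0.49, 0.13, 0.15) [ 0.24  0.36  1.94 -0.    0.84  2.18]
-1 (0.49, 0.13, 0.15) [0.17 0.43 1.84 0.12 1.05 2.05]
-1 (0.49, 0.13, 0.04) [0.17 0.61 1.87 0.14 0.84 2.01]
-1 (0.49, 0.13, 0.03) [ 0.24  0.57  1.99 -0.    0.59  2.18]
-1 (0.58, -0.229, 0.12) [-0.4   0.55  1.7  -0.    0.9   1.13]
0.15
```

```bash
python3 - <<'E'
from h import *
import pickle
D={}
def look(n,p,yaw):
    move_pose(p,R2q(toolR(yaw))); wait(.3)
    T=pose_w(); im=read_camera("wrist"); cv2.imwrite(f"pics/{n}.png",im[:,:,::-1]); D[n]=T
    print(n,get_time(),T[:3,3].round(4))
look("wbin",(.568,.112,.14),-.37)
look("wpile",(.58,-.227,.14),.05)
pickle.dump(D,open("D.pkl","wb"))
E
```

```text
wbin 1.45 [0.5684 0.1116 0.1403]
wpile 3.0833 [ 0.5803 -0.2262  0.14  ]
```

View pics/wbin.png

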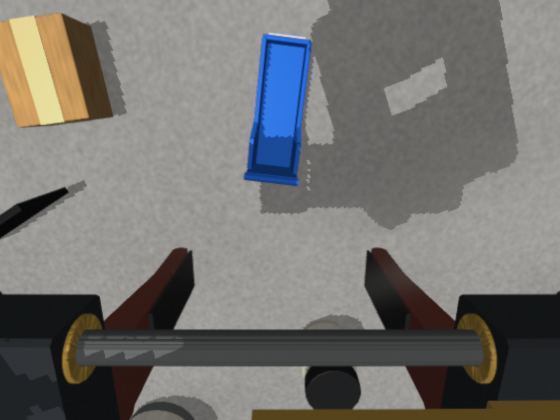

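View pics/wpile.png

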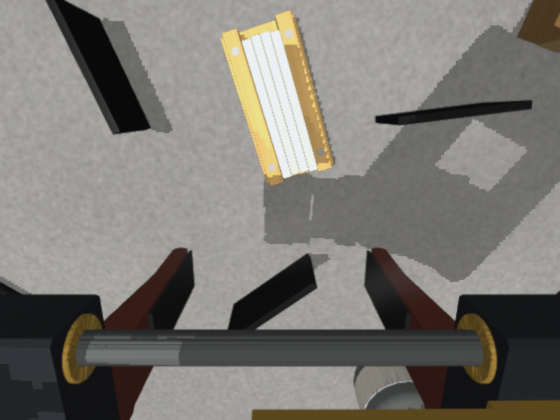

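```bash
python3 - <<'E'
from h import *
a=cv2.imread("pics/wbin.png");b=cv2.imread("pics/wpile.png")
def rot(im,x,y,w,h,s,n): 
    crop(im,x,y,w,h,s,n)
crop(a,220,25,120,80,6.6,"pics/bin_f.png")
crop(a,220,115,120,80,6.6,"pics/bin_b.png")
crop(b,210,5,120,80,6.6,"pics/pile_f.png")
crop(b,240,120,120,80,6.6,"pics/pile_b.png")
E
```

```text
(no output)
```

View pics/bin_f.png

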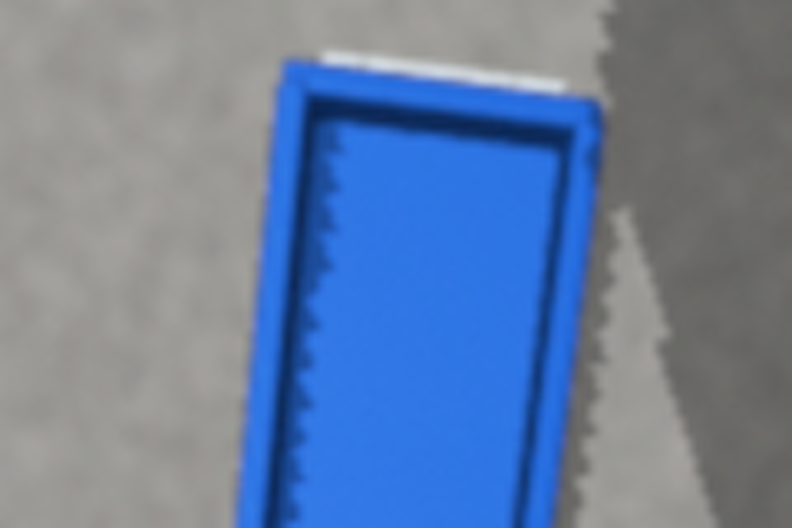

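View pics/bin_b.png

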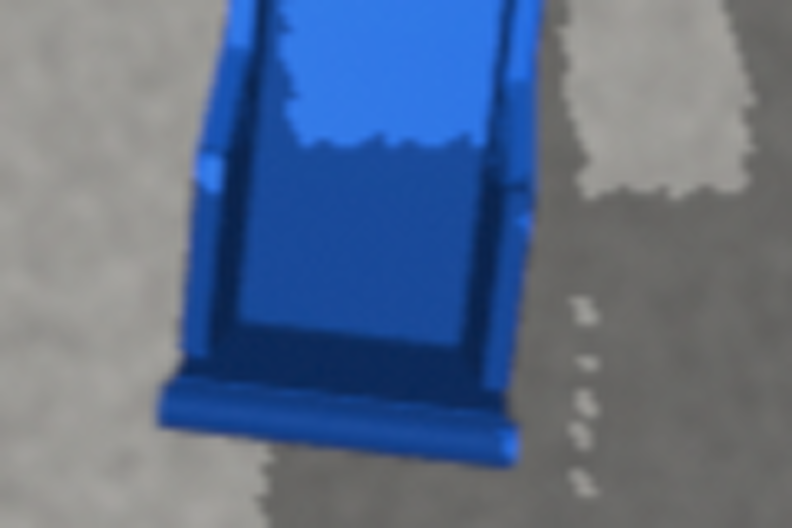

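View pics/pile_f.png

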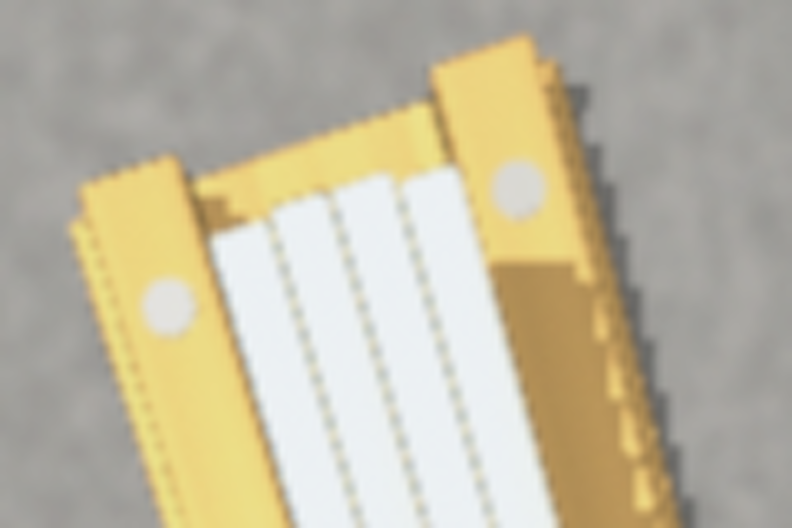

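View pics/pile_b.png

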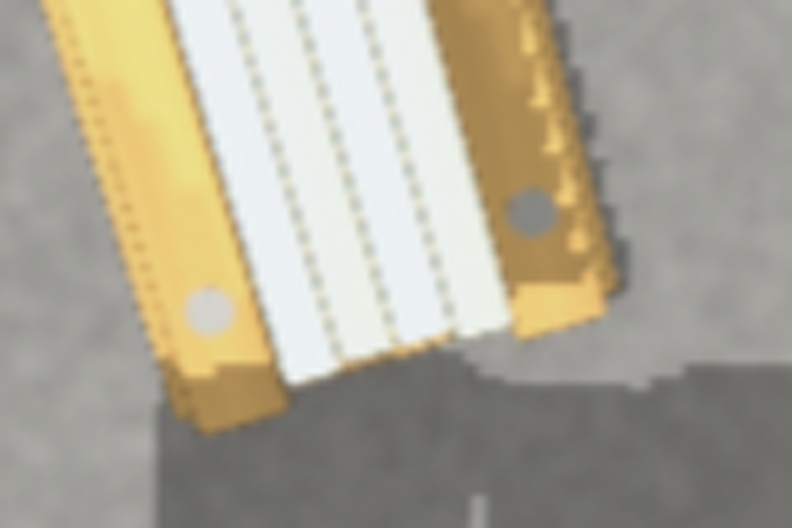

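```bash
cat > fit.py <<'E'
from h import *
import pickle
from scipy.optimize import least_squares
D=pickle.load(open("D.pkl","rb")); i=camera_info("wrist")
def camT(n): return D[n]@i["tool_from_camera"]
def fit(n,obs,p0):
    uv=np.array([o[0] for o in obs],float);P=np.array([o[1] for o in obs],float)/1000
    def W(p): 
        c,s=np.cos(p[2]),np.sin(p[2]);return np.c_[P[:,0]*c-P[:,1]*s+p[0],P[:,0]*s+P[:,1]*c+p[1],P[:,2]]
    f=lambda p:(proj(i,camT(n),W(p))-uv).ravel()
    r=least_squares(f,p0,loss="soft_l1"); print(n,r.x.round(4)); print(f(r.x).reshape(-1,2).round(1).tolist()); return r.x
def F(x,y,ox,oy): return (x/6.6+ox-.42,y/6.6+oy-.42)
if __name__=="__main__":
    f=lambda x,y:F(x,y,220,25); b=lambda x,y:F(x,y,220,115)
    fit("wbin",[(f(285,60),(-51.8,-18.9,16)),(f(602,100),(-51.8,18.9,16)),(b(238,322),(47.5,-14.5,4)),(b(462,347),(47.5,14.5,4)),(f(562,150),(-47.5,14.5,4)),(f(308,102),(-48.3,-15.4,16)),(f(577,130),(-48.3,15.4,16))],(.496,.14,-.37))
    f=lambda x,y:F(x,y,210,5); b=lambda x,y:F(x,y,240,120)
    fit("wpile",[(f(213,238),(-45,-12,68)),(b(290,385),(45,-12,68)),(f(460,165),(-45,12,68)),(b(510,325),(45,12,68))],(.5,-.23,.05))
    # stand rails tops z=22, outer board z=8 ; screws
    fit("wpile",[(f(80,188),(-60,-22,22)),(f(175,155),(-60,-14,22)),(f(432,68),(-60,14,22)),(f(528,35),(-60,22,22)),(b(287,405),(60,-14,22)),(b(512,338),(60,14,22)),(b(605,312),(60,22,22))],(.5,-.23,.05))
E
python3 fit.py
```

```text
wbin [ 0.4944  0.1408 -0.4859]
[[-0.6, -0.2], [1.2, 0.1], [0.4, -0.0], [-0.1, 0.0], [-0.4, 0.8], [0.0, -0.9], [-0.2, 0.0]]
wpile [ 0.5012 -0.2285  0.3422]
[[0.1, 0.2], [-0.3, 1.0], [-0.1, -1.1], [0.3, 0.1]]
wpile [ 0.4971 -0.2298  0.3614]
[[4.4, -2.0], [0.3, -0.7], [-2.2, -0.5], [-6.2, 0.7], [2.5, 0.5], [1.3, 0.4], [-3.4, 1.3]]
```

Fits are tight (about 1 px). I'll cross-check them against the side and scene cameras, and check the fingertip midpoint in the wrist image for lateral camera bias.

```bash
python3 - <<'E'
from h import *
i=camera_info("wrist")
print("tcp in wrist px",proj(i,i["tool_from_camera"],[[0,0,0],[0,0,-.02],[.044,0,0],[-.044,0,0]]).round(1).tolist())
def W(p,P):
    P=np.array(P,float)/1000;c,s=np.cos(p[2]),np.sin(p[2]);return np.c_[P[:,0]*c-P[:,1]*s+p[0],P[:,0]*s+P[:,1]*c+p[1],P[:,2]]
b=W((.4944,.1408,-.4859),[(-51.8,-18.9,16),(-51.8,18.9,16),(-50,-17.5,0),(51,-18,0),(53.5,-20,38),(53.5,20,38)])
p=W((.5012,-.2285,.3422),[(-45,-12,68),(45,-12,68),(45,12,68),(-45,12,68),(-45,-12,22)])
for n,cb,cp in (("side",(160,165,80,60),(230,225,120,120)),("scene",(320,240,80,60),(230,120,80,80))):
    c=camera_info(n); im=cv2.imread(f"pics/{n}0.png")
    for k,(pts,cr) in enumerate(((b,cb),(p,cp))):
        x,y,w,h=cr;s=560//w if w<120 else 5
        o=cv2.resize(im[y:y+h,x:x+w],None,fx=s,fy=s,interpolation=cv2.INTER_CUBIC)
        for q in proj(c,c["T"],pts): cv2.circle(o,tuple(int(v) for v in ((q-[x,y]+.5)*s)),3,(0,0,255),-1)
        cv2.imwrite(f"pics/chk_{n}{k}.png",o)
a=[cv2.imread(f"pics/chk_{n}{k}.png") for n in ("side","scene") for k in (0,1)]
o=np.vstack([np.hstack([cv2.resize(a[0],(400,300)),cv2.resize(a[2],(400,300))]),np.hstack([cv2.resize(a[1],(300,300)),cv2.resize(a[3],(300,300)),np.zeros((300,200,3),np.uint8)])])
cv2.imwrite("pics/chk.png",o)
crop(cv2.imread("pics/wbin.png"),140,235,280,120,2.8,"pics/fing.png")
E
```

```text
tcp in wrist px [[278.5, 267.8], [278.4, 286.7], [364.6, 267.9], [192.4, 267.7]]
```

View pics/chk.png

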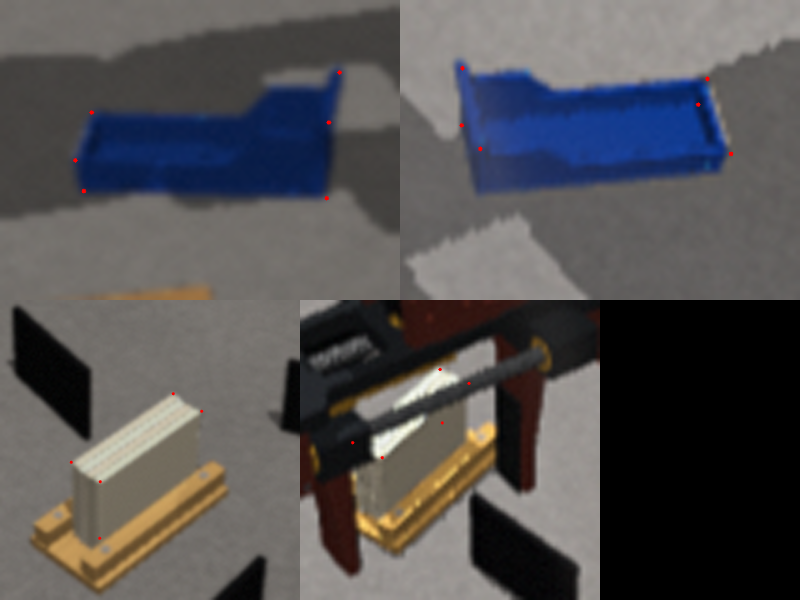

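View pics/fing.png

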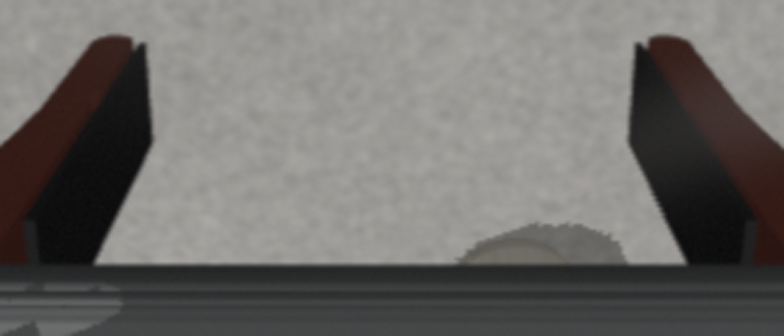

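Cross-checks agree to about 1 px in all views. The fingertips show roughly 0.5 mm of lateral camera bias, which I'll correct. Now check the black tiles' clearance, then grasp.

```bash
python3 - <<'E'
from h import *
import pickle
D=pickle.load(open("D.pkl","rb"));i=camera_info("wrist");T=D["wpile"]@i["tool_from_camera"]
for uv in [(376,119),(530,102),(118,132),(312,258)]: print(uv,onz(i,T,uv,.06).round(3))
Rp=toolR(.3422); p=np.array([.5012,-.2285,0])-Rp[:,0]*.0004
for s in (1,-1): print("finger outer",(p+s*.045*Rp[:,0]).round(3))
q=R2q(Rp)
move_pose(p+[0,0,.14],q); command_gripper(.6)
movel(p+[0,0,.09],v=.15)
T0=pose_w(); im=read_camera("wrist"); cv2.imwrite("pics/w_above.png",im[:,:,::-1])
print(get_time(),get_tcp_pos(),get_grip_width())
E
```

```text
(376, 119) [ 0.505 -0.164  0.06 ]
(530, 102) [ 0.488 -0.062  0.06 ]
(118, 132) [ 0.522 -0.339  0.06 ]
(312, 258) [ 0.608 -0.199  0.06 ]
finger outer [ 0.486 -0.186  0.   ]
finger outer [ 0.516 -0.271  0.   ]
4.7583 [ 0.50175312 -0.22910508  0.09054809] 0.5964723108034417
```

View pics/w_above.png

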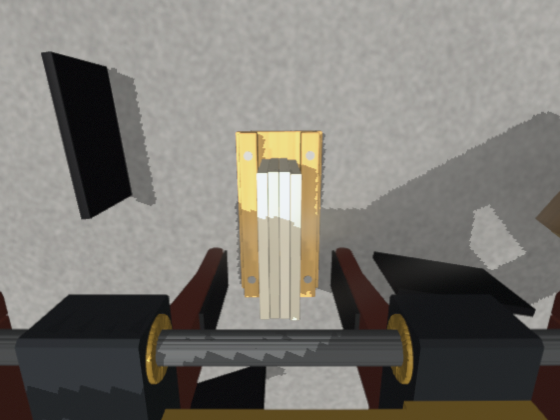

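The pile is centred between the fingers (pile about px 279, fingers 222 and 335), and the black tile at right is clear. Descend and grip.

```bash
python3 - <<'E'
from h import *
Rp=toolR(.3422); p=np.array([.5012,-.2285,0])-Rp[:,0]*.0004
print(movel(p+[0,0,.036],v=.08,until_force=15), get_tcp_pos())
command_gripper(0.0); print("w",get_grip_width()*88,get_ft_force().round(2)); wait(.3)
print("w",get_grip_width()*88)
movel(p+[0,0,.075],v=.05); wait(.3)
print(get_time(),get_tcp_pos(),get_ft_force().round(2),get_ft_torque().round(2),get_grip_width()*88)
for n in ("wrist","side"): cv2.imwrite(f"pics/lift_{n}.png",read_camera(n)[:,:,::-1])
s=cv2.imread("pics/lift_side.png"); crop(s,210,180,160,120,5,"pics/lift_sc.png")
E
```

```text
False [ 0.50148033 -0.22892787  0.03600056]
w 24.08153700594211 [-0.84 -0.37  2.92]
w 24.317770143394462
7.675 [ 0.50122472 -0.22881844  0.07475873] [ 0.39 -0.25 -4.18] [ 0.13 -0.03  0.05] 23.9864709244064
```

View pics/lift_sc.png

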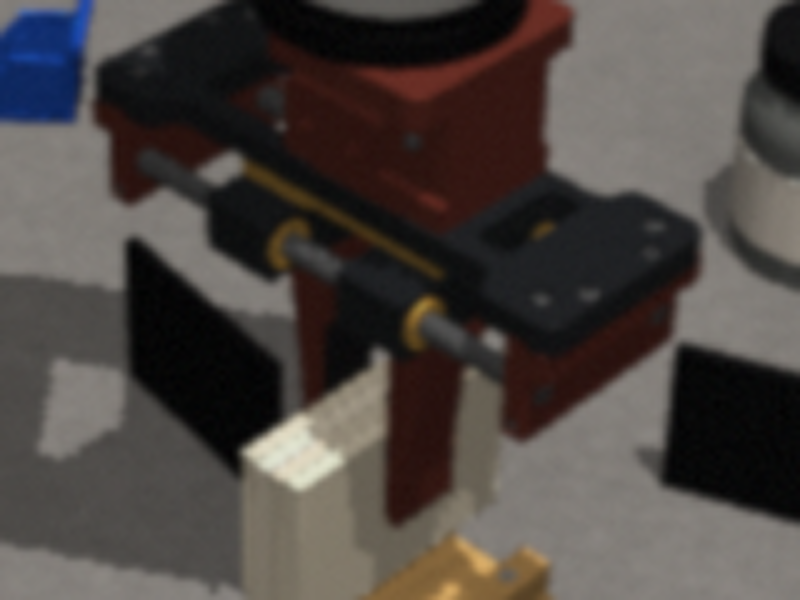

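View pics/lift_wrist.png

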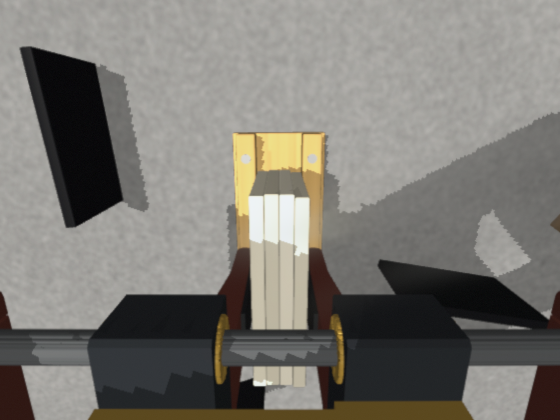

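```bash
python3 - <<'E'
from h import *
s=cv2.imread("pics/lift_wrist.png")
a=cv2.resize(s[180:230,230:330],None,fx=7,fy=7,interpolation=cv2.INTER_CUBIC)
b=cv2.resize(s[365:400,230:330],None,fx=7,fy=7,interpolation=cv2.INTER_CUBIC)
cv2.imwrite("pics/lw.png",np.vstack([a,b]))
E
```

```text
(no output)
```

View pics/lw.png

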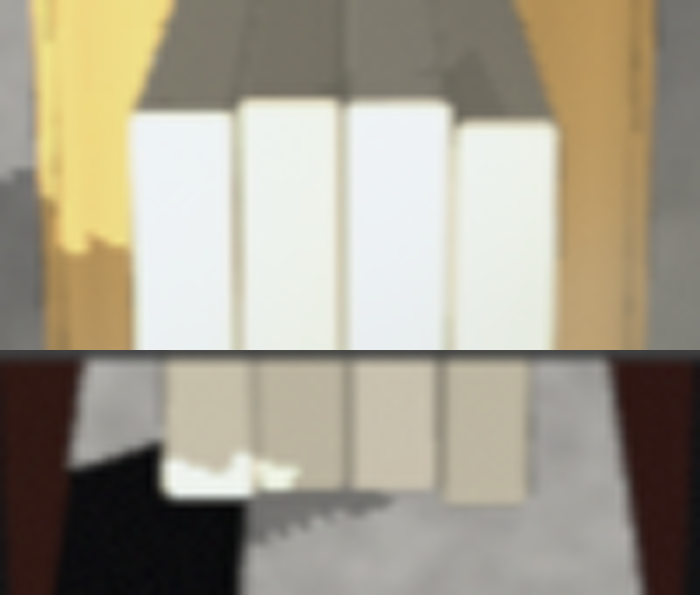

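```bash
python3 - <<'E'
from h import *
i=camera_info("wrist");T=i["tool_from_camera"]
for k,(a,b,x0,x1) in enumerate([(195.6,385.6,256,259.5),(193.9,384.6,271,273),(193.9,384.6,286.5,286),(197,386.3,302.2,299)]):
    f=onz(i,T,(x0,a),-.032);g=onz(i,T,(x1,b),-.032)
    print(k+1,(f*1000).round(1),(g*1000).round(1),"mid",((f+g)/2*1000).round(1),"len",(g-f)[1]*1000)
E
```

```text
1 [ -8.7 -45.4 -32. ] [ -8.7  44.  -32. ] mid [ -8.7  -0.7 -32. ] len 89.36980087477434
2 [ -2.9 -46.1 -32. ] [ -2.5  43.4 -32. ] mid [ -2.7  -1.3 -32. ] len 89.48066533871078
3 [  3.1 -46.1 -32. ] [  3.5  43.4 -32. ] mid [  3.3  -1.3 -32. ] len 89.4821101875359
4 [  9.1 -44.9 -32. ] [  9.4  44.4 -32. ] mid [  9.3  -0.3 -32. ] len 89.21139485705136
```

All four tiles are held (width 24 mm, weight about 4.7 N), staggered by about 1 mm, with the pile centre at about -0.9 mm in tool y. Move above the bin and tilt 0.2 rad with the back end down.

```bash
cat >> h.py <<'E'
BY=-.4859
_b=np.array([.4944,.1408,0.])-.00045*toolR(-.37)[:,0]
OB=R.from_euler("z",BY).as_matrix()
YC=0.0
def tcp_for(theta,zb,xb=None,corner=(.0442,-.028),by=None):
    """back lower corner of pile at bin x=xb, height zb above floor, tilt theta (+x end down)"""
    if xb is None: xb=.0452-.105*theta**2
    O=OB@R.from_euler("y",theta).as_matrix()
    c=_b+OB@np.array([xb,by if by is not None else YC,.004+zb])
    return c-O@np.array([corner[0],0,corner[1]]), R2q(toolR(BY,theta))
E
python3 - <<'E'
from h import *
p=get_tcp_pos(); movel([p[0],p[1],.15],v=.12)
a,q=tcp_for(.2,.09); print(a); movel(a,q,v=.16); wait(.2)
a,q=tcp_for(.2,.045); movel(a,q,v=.1); wait(.3)
print(get_time(),get_tcp_pos()-a,get_ft_force().round(2),get_grip_width()*88)
for n in ("wrist","side","scene"): cv2.imwrite(f"pics/t_{n}.png",read_camera(n)[:,:,::-1])
crop(cv2.imread("pics/t_side.png"),130,100,160,120,4,"pics/t_sc.png")
crop(cv2.imread("pics/t_scene.png"),280,180,160,120,4,"pics/t_cc.png")
E
```

```text
[0.49710562 0.13886558 0.13022305]
12.1 [3.53905401e-04 9.36882676e-05 5.24818390e-04] [-0.24  0.15 -3.21] 23.62772222954324
```

View pics/t_sc.png

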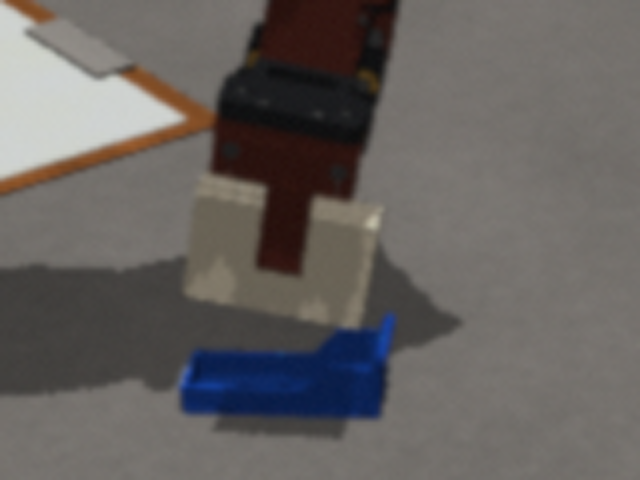

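View pics/t_cc.png

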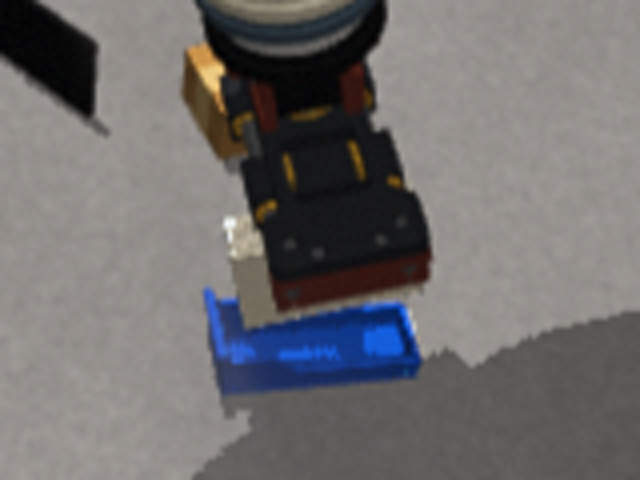

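View pics/t_wrist.png

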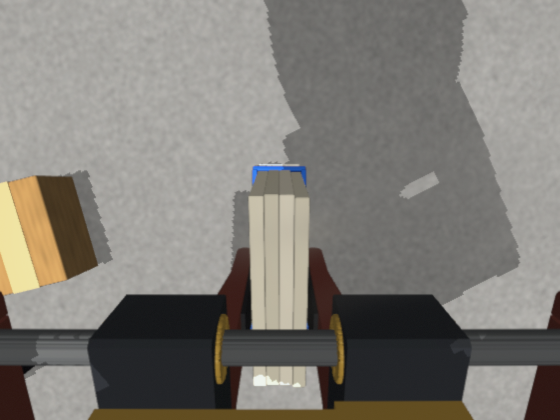

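```bash
python3 - <<'E'
from h import *
crop(cv2.imread("pics/t_wrist.png"),235,155,90,60,8.8,"pics/t_wc.png")
i=camera_info("wrist");T=pose_w()@i["tool_from_camera"]
P=[_b+OB@np.array([x,y,.016]) for x in (-.0518,) for y in (-.0189,-.0154,.0154,.0189)] if False else None
from h import _b
P=np.array([_b+OB@np.array([-.0518,y,.016]) for y in (-.0189,.0189)])
print(proj(i,T,P).round(1))
E
```

```text
[[251.6 166.3]
 [305.7 166.3]]
```

View pics/t_wc.png

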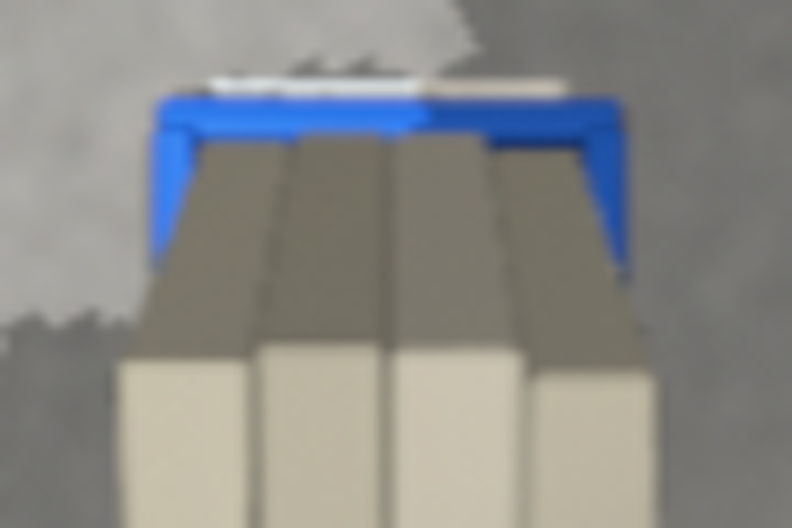

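The lip is centred on the pile (lip mid px 279.4; predictions match within 0.5 px). Lower the back end onto the floor.

```bash
python3 - <<'E'
from h import *
a,q=tcp_for(.2,.020); movel(a,q,v=.06)
a,q=tcp_for(.2,.005); print(movel(a,q,v=.03,until_force=8)); wait(.2); print(get_ft_force().round(2),get_tcp_pos()-a)
a,q=tcp_for(.2,-.004); print(movel(a,q,v=.008,until_force=4)); print(get_ft_force().round(2),(get_tcp_pos()-a).round(5))
wait(.3); print(get_time(),get_ft_force().round(2),get_ft_torque().round(2),get_grip_width()*88)
for n in ("wrist","side","scene"): cv2.imwrite(f"pics/d_{n}.png",read_camera(n)[:,:,::-1])
crop(cv2.imread("pics/d_side.png"),150,120,100,100,5,"pics/d_sc.png")
crop(cv2.imread("pics/d_wrist.png"),220,150,120,90,6.6,"pics/d_wc.png")
E
```

```text
False
[ 0.42  0.88 -4.27] [1.33092455e-04 2.11968701e-05 1.46127880e-04]
True
[ 0.39 -0.12  4.65] [-5.00e-05  4.00e-05  3.91e-03]
14.6583 [-0.58  1.    5.17] [ 0.02 -0.25 -0.03] 23.675580959553656
```

View pics/d_sc.png

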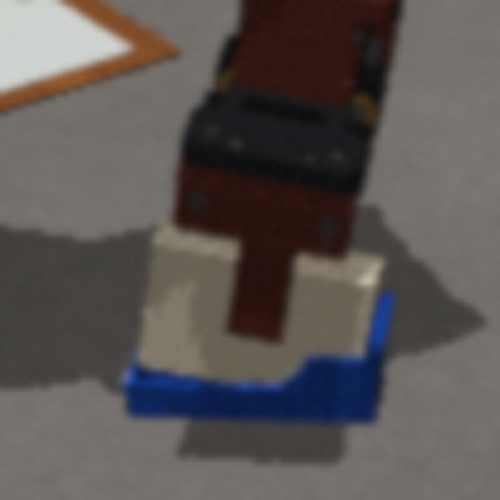

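View pics/d_wc.png

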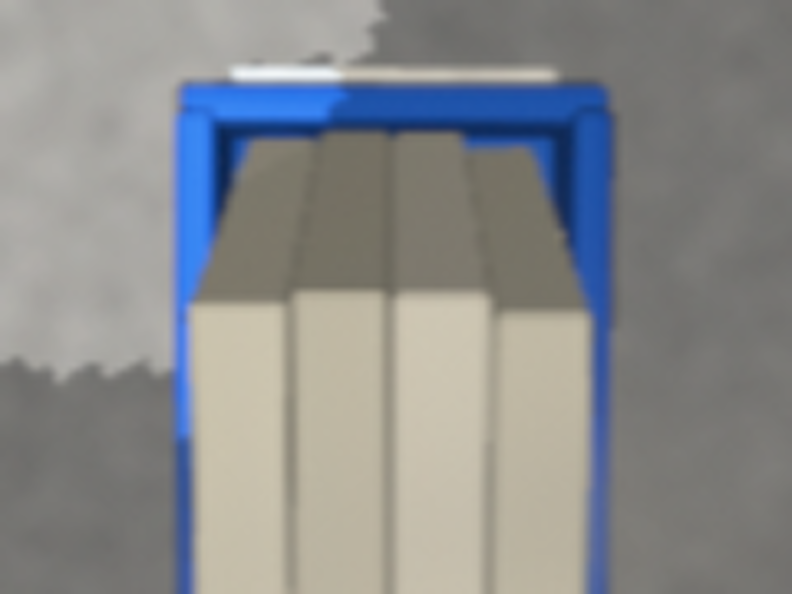

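Contact came exactly at the predicted floor height, and the pile is laterally centred in the bin. Lower the front end in small steps, watching the force.

```bash
python3 - <<'E'
from h import *
for th in (.2,.165,.13,.1,.07,.04,.02,.0):
    a,q=tcp_for(th,.0007); r=movel(a,q,v=.03,until_force=12); f=get_ft_force()
    print(th,r,f.round(1),(OB.T@f).round(1),(get_tcp_pos()-a).round(4).tolist(),round(get_time(),2))
    if r: break
wait(.3);print(get_ft_force().round(2),get_ft_torque().round(2),get_grip_width()*88)
for n in ("wrist","side"): cv2.imwrite(f"pics/e_{n}.png",read_camera(n)[:,:,::-1])
crop(cv2.imread("pics/e_side.png"),150,120,100,100,5,"pics/e_sc.png")
crop(cv2.imread("pics/e_wrist.png"),220,150,120,90,6.6,"pics/e_wc.png")
E
```

```text
0.2 False [ 0.1 -0.5 -3. ] [ 0.3 -0.3 -3. ] [-0.0004, -0.0001, -0.0003] 15.06
0.165 False [ 0.4 -0.8 -4. ] [ 0.8 -0.5 -4. ] [-0.0008, 0.0001, -0.0002] 15.31
0.13 False [-0.5  0.2 -3.6] [-0.6 -0.1 -3.6] [-0.0006, 0.0001, -0.0001] 15.56
0.1 False [-0.2 -0.5 -4.7] [ 0.1 -0.5 -4.7] [-0.0004, 0.0001, -0.0] 15.81
0.07 False [-0.4 -0.  -4. ] [-0.4 -0.2 -4. ] [-0.0004, 0.0001, -0.0] 16.06
0.04 False [ 0.1  0.2 -5.7] [-0.   0.3 -5.7] [-0.0004, 0.0001, -0.0] 16.31
0.02 False [ 0.5 -0.4 -3.9] [ 0.6 -0.1 -3.9] [-0.0002, 0.0, 0.0] 16.56
0.0 False [-0.7  0.2 -4.5] [-0.8 -0.2 -4.5] [-0.0003, 0.0, -0.0] 16.81
[-0.19  0.04 -4.61] [ 0.04 -0.06 -0.  ] 23.63911911996909
```

View pics/e_sc.png

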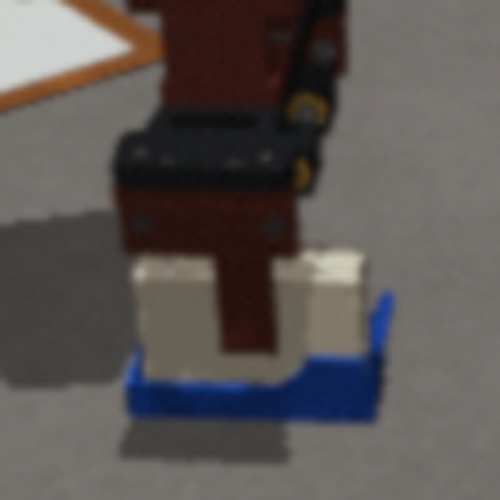

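View pics/e_wc.png

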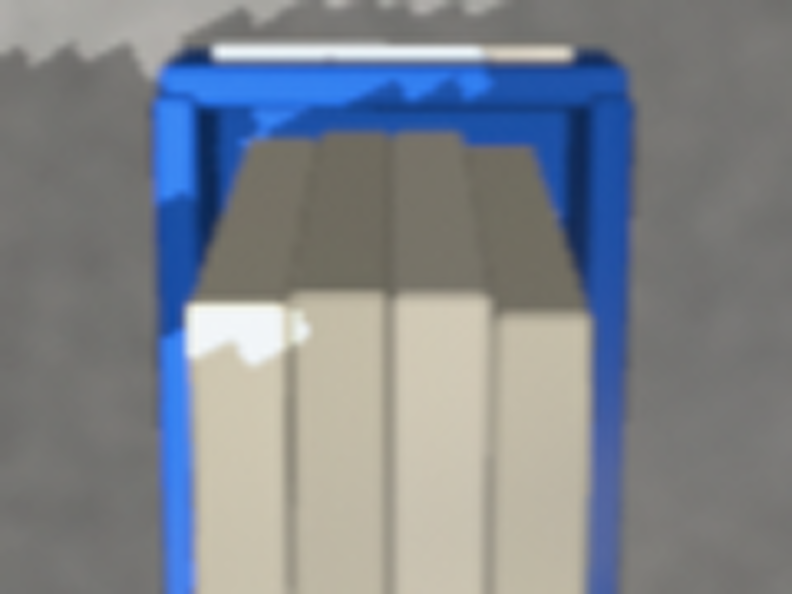

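It moved freely with no contact, and stands level 0.7 mm above the floor, inside all walls. Set it down with the force guard and check before letting go.

```bash
python3 - <<'E'
from h import *
a,q=tcp_for(0,-.003); print(movel(a,q,v=.006,until_force=6)); print(get_ft_force().round(2),(get_tcp_pos()-a).round(5))
wait(.5); print(get_time(),get_ft_force().round(2),get_ft_torque().round(3),get_grip_width()*88)
cv2.imwrite("pics/f_side.png",read_camera("side")[:,:,::-1]);cv2.imwrite("pics/f_wrist.png",read_camera("wrist")[:,:,::-1])
i=camera_info("wrist");T=i["tool_from_camera"]
crop(cv2.imread("pics/f_wrist.png"),220,150,120,90,6.6,"pics/f_wc.png")
crop(cv2.imread("pics/f_side.png"),150,120,100,100,5,"pics/f_sc.png")
E
```

```text
True
[-0.66  0.1   6.96] [6.00e-05 0.00e+00 3.25e-03]
17.9917 [-0.82 -0.51  5.84] [ 0.044 -0.013 -0.018] 23.80729001878386
```

View pics/f_wc.png

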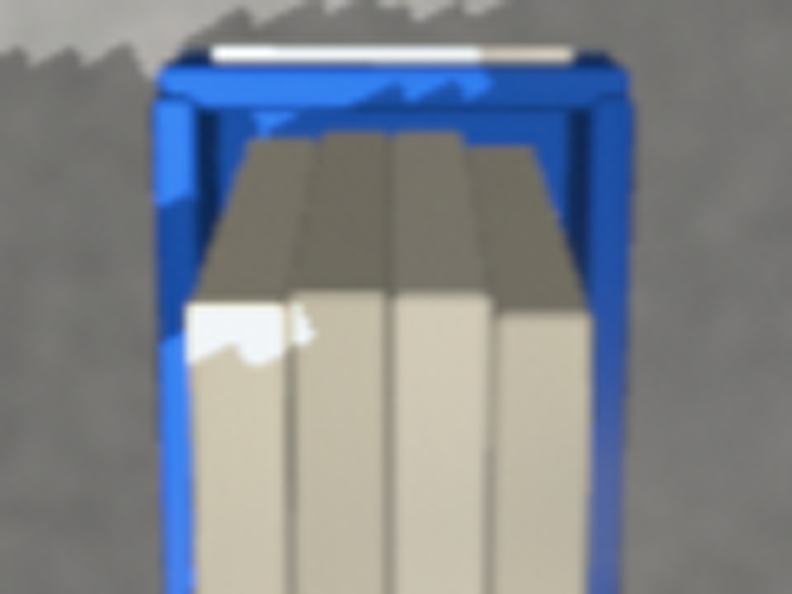

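View pics/f_sc.png

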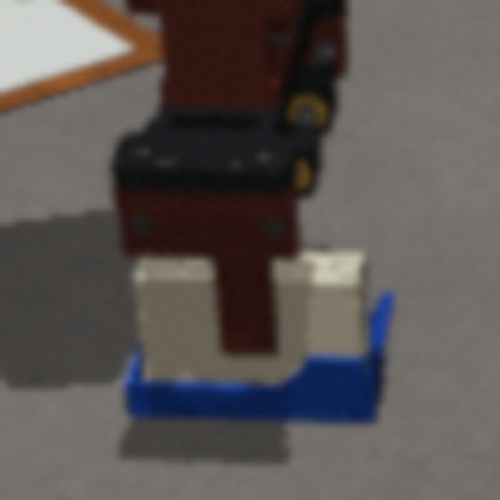

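The pile is on the floor: contact 0.25 mm from the expected height, near-zero moment about the bin's y axis (so both ends are bearing), still gripped. Let go and retreat.

```bash
python3 - <<'E'
from h import *
command_gripper(.45); wait(.4); print(get_grip_width()*88,get_ft_force().round(2))
p=get_tcp_pos(); movel([p[0],p[1],.10],v=.06); 
a=_b if False else None
from h import _b
v=_b+OB@np.array([.075,0,.15]); movel(v,R2q(toolR(BY)),v=.15); wait(.3)
import pickle
T=pose_w(); cv2.imwrite("pics/g_wrist.png",read_camera("wrist")[:,:,::-1]); pickle.dump({"g":T},open("G.pkl","wb"))
for n in ("side","scene"): cv2.imwrite(f"pics/g_{n}.png",read_camera(n)[:,:,::-1])
crop(cv2.imread("pics/g_side.png"),150,130,100,80,7,"pics/g_sc.png")
crop(cv2.imread("pics/g_wrist.png"),210,20,130,180,3.3,"pics/g_wc.png")
print(get_time())
E
```

```text
39.53354424188288 [ 0.32 -1.38 -0.21]
21.4583
```

View pics/g_sc.png

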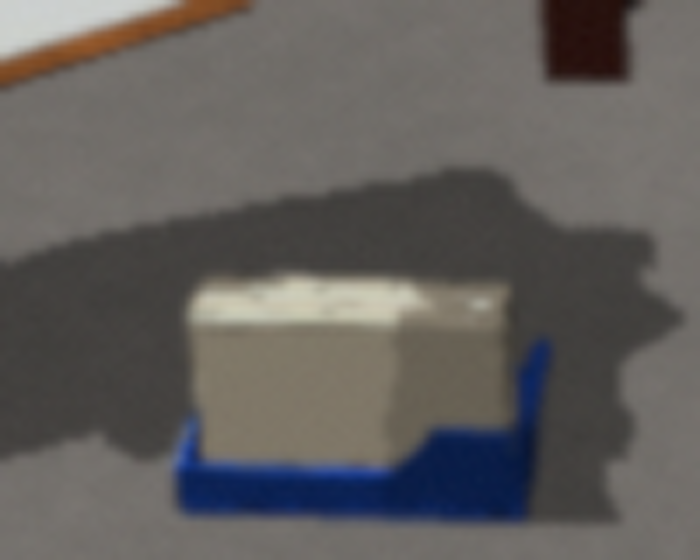

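View pics/g_wc.png

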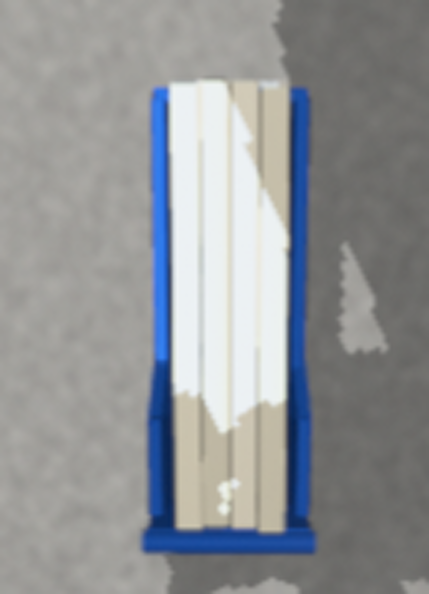

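View pics/g_scene.png

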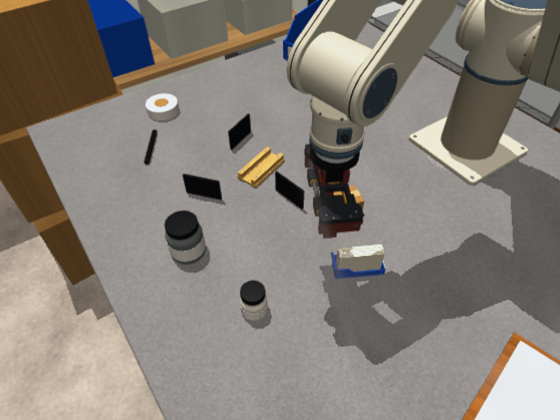

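All four tiles stand in the bin, and the jars and carton have not moved. Quick numeric check of the pile pose, then hand in.

```bash
python3 - <<'E'
from h import *
from h import _b
import pickle
i=camera_info("wrist");T=pickle.load(open("G.pkl","rb"))["g"]@i["tool_from_camera"]
for n,u0,v0,u1,v1 in [(1,185,83,188,530),(2,212,81,216,525),(3,242,81,243,526),(4,272,83,270,532)]:
    a=[OB.T@(onz(i,T,(u/3.3+210-.35,v/3.3+20-.35),.064)-_b)*1000 for u,v in((u0,v0),(u1,v1))]
    print(n,a[0].round(1)[:2],a[1].round(1)[:2],"mid",((a[0]+a[1])/2).round(1)[:2])
job_done(); print(get_time())
E
```

```text
1 [-44.7  -8.8] [45.2 -8.9] mid [ 0.2 -8.9]
2 [-45.1  -3.4] [44.1 -2.8] mid [-0.5 -3.1]
3 [-45.1   2.5] [44.3  3.1] mid [-0.4  2.8]
4 [-44.7   8.5] [45.6  9.1] mid [0.4 8.8]
the job is handed in; nothing more can be done
the job is handed in; nothing more can be done
```

I lifted the four-tile pile out of the stand in one go and put it in the small blue bin, on edge. The job is handed in, at about 21.5 s of the 45 s. `job_done()` gives no verdict, so what follows is from my own checks.

- **Placing:** I tilted the pile 0.2 rad and set one end down at the back wall. It touched within 0.1 mm of the height I had calculated for the floor. I then lowered the front end over the lip without touching anything. The pile stood level on the floor, with contact at about 6 N, before I let go.
- **Final pose:** measured in the last wrist picture before hand-in, the tile centres lie within 0.5 mm of the bin's middle lengthwise. Crosswise they are at -8.9, -3.1, 2.8 and 8.8 mm. All four stand upright, and the gripper is clear of them.
- **Other objects:** the jars look unmoved in the last scene picture. The gripper partly hides the carton there, so it is only roughly checked, and I did not measure any of the three.

No check failed. Two small things differed from ideal:
- The tiles were staggered by about 1 mm from the start and stayed that way.
- The wrist camera read about 0.5 mm off sideways, and I corrected for that.

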